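Stack a divided tray on a tray of gold at the buyer's desk

ROBOT

A 6-joint arm with a two-finger parallel gripper is mounted at the origin on the work surface. World frame = base frame: x ahead of the robot, y to its left, z up, the work surface at z = 0. Lengths are in m, angles in rad, forces in N, time in s.
With the tool pointing down it reaches from about 0.35 to 0.95 m from the base axis. Payload 17.4 kg.
Tool frame: the origin (TCP) lies midway between the tips of the shut fingers; the grasp point (between the pads) lies 19 mm behind it; z points along the fingers, y is the line along which they close (so a half turn about z gives the same grasp; the last joint's range is limited). The gripper opens to 93 mm and grips with 3 to 60 N. Pads are 15 mm wide; open, the fingers measure 128 mm over their backs; the gripper's body (75 mm by 188 mm) begins 65 mm behind the grasp point.
Start: joints at [1.105, 0.116, 1.442, -0, 1.584, -0.038], TCP at [0.28, 0.614, 0.219] pointing down, gripper open.
Joint ranges: [-2.83, 2.83], [-0.83, 2.19], [0.07, 2.5], [-1.14, 4.28], [0.01, 3], [-2.97, 2.97]. Speed limits (rad/s): [1.89, 1.89, 2.22, 3.14, 3.14, 3.14].

INTERFACE

Orientations are given as a rotation vector (axis times angle).
In Python, from rig import ctrl gives the robot as it stands. The module is installed in compiled form; this text tells all that it offers.
- The arm moves only by the tool send_rows, never from a script. Its argument "moves" is a list of rows, each a list of 3 entries, a list of its own where there are three numbers: the shift along the tool's x, y, z in fractions of the full range, 1 being 300 mm, then the turn about the tool's z in parts of the range, where 1.0 means 2 pi rad, then the opening, from -1 (shut) to 1 (fully open). A call has 1 to 5 rows; each row is the pose to reach, as a shift and turn from the pose commanded when the call began, along the tool's axes at that moment; what a row does not reach only later rows make up. A row lasts 1/10 s, in which the tool goes at most 50 mm and 8.59 degrees, less where a joint would pass 70% of its speed; a pose out of reach is approached as far as the arm can. No shift or turn number may pass 1 either way. A call with a gripper value outside its range is refused whole. The fingers move at their own pace and stop on an object; the grip force is fixed at half the most. Time passes only in rows, so rows that repeat a pose let the fingers close. It gives the time, the measured TCP pose, the force, the opening and the grip force at its end, in the units of the state.
- ctrl.get_state(): the state, without advancing time (a new reading comes with each control period).
- ctrl.grab_frame(name): name is "side" or "top" or "wrist"; returns a dict with "image" (420x560x3 uint8, blue, green, red), "K" (3x3 intrinsics, pixels), "R" (3x3) and "t" (3): a world point X has camera coordinates R X + t; the wrist camera has in their place "tool_from_camera" (4x4, takes a point from camera to tool coordinates, whose origin is the TCP and whose axes are the flange's). Camera axes: x right, y down, z forward; pixel columns grow to the right and rows downward; lengths in m; the calibration is good to about 2 mm. A picture is of the moment at which its call begins: read the wrist's pose just before it. There is no depth.
- ctrl.sign_off(): hands the job in; it is judged then, once.
The state is a dict: "time": time; "q": joint angles; "qvel": joint speeds; "joint_efforts": joint torques, N m; "ee_pos": TCP position; "tool_rot": TCP orientation; "wrist_force": force on the tool from outside, world axes, zero at the start; "wrist_torque": the same for the moment, N m; "width": finger opening in m; "finger_force": force on a finger pad.
Only numpy, scipy, OpenCV 4.12 (cv2) and the standard library are available. Lean on these libraries where they do the work, as an engineer would, in place of code of your own. Each camera call takes 0.05 s, during which the arm holds its last target. There are 200 camera calls.

TASK

Stack the empty divided tray on the tray that holds the gold bangle and ingot: give it half a turn so that its open scoop is over the other tray's scoop, since the other way round it would nest down onto the gold. Press it down by feel until both spring catches have snapped and all its lugs are fully home, then keep a steady push of about 15 N on it for a second (never more than 30 N), and let go. Do not touch the gold with the tray, and leave the lower tray and the other desk things where they are.

Things in the scene. Friction and masses are not known exactly. Their poses are not given: they have to be found in the camera images.
- upper_tray: Empty white plastic tray with one cross divider, 0.24 to 0.39 kg. Floor 116 x 72 mm, 3 mm thick; walls 46 mm high, 3 mm thick, flaring 4 mm outwards. Origin: centre of its underside; z up; x along its length towards the low (scoop) end wall, 26 mm high; the other end is 46 mm. Starts flat on the desk, about half a turn (+-0.8 rad) from the base tray's direction.
- upper_grip (a point): Centre of the upper tray's divider, at x = 0, y = 0, z = 25 mm in that tray's frame. The divider is 10 mm thick, runs 74 mm along y, top 42 mm above the underside. Grip it from above, closing along the tray's x; about 50 mm free on each side along x.
- upper_lug (a point): Foot of one of the upper tray's four lugs, at x = 27, y = 43, z = 0 mm in its frame. Lugs are 14 mm long (x), 14 mm high, reach out to y = +-52 mm, and sit at x = +27 and -50 mm on both long sides.
- upper_bead (a point): Centre of the upper tray's side bead, at x = 0, y = 44, z = 6 mm in its frame; another at y = -44. Round, radius 4 mm, 20 mm long along x.
- base_tray: White plastic tray, loose on the desk, 0.7 kg, 134 x 114 x 64 mm (128 mm over the steel catch brackets), the gold inside. Origin: centre of its underside; z up; x along its length towards the low (scoop) end, 36 mm high; the other end is 64 mm. Inside 126 x 84 mm, floor 3 mm thick. Stacked and fully home, the upper tray has its origin 48 mm above this one, x the same way.
- base_well (a point): Bottom of one of the base tray's four shallow wells, at x = 27, y = 48, z = 48 mm in its frame; they sit at x = +27 and -50 mm on both sides, 18 mm long (x), open inwards, closed outwards at y = +-54 mm: 2 mm play round a lug, hard bottom. The deep channels at x = -27 and +50 mm (bottom at z = 16 mm) take the lugs if the tray is the wrong way round, and it nests onto the gold.
- base_roller (a point): Centre of a steel catch roller, at x = 0, y = 50, z = 62 mm in the base tray's frame; another at y = -50. Radius 5 mm, axis along x, sprung inwards (6 N at rest plus 1 N per mm, yields up to 5 mm). The beads first rest on the rollers with the upper tray about 15 mm above home; 11 to 16 N in all (its weight included) forces them past; they then draw it down to the well bottoms.
- upper_scoop (a point): Middle of the top edge of the upper tray's low (scoop) end wall: at x = 60, y = 0, z = 26 mm in that tray's frame.
- base_scoop (a point): Middle of the top edge of the base tray's low (scoop) end wall: at x = 65.5, y = 0, z = 36 mm in that tray's frame.
- bangle: Gold-coloured bangle, 60 mm outside diameter, 16 mm high, lying in the base tray. Origin: centre of its underside.
- ingot: Small gold-coloured bar 22 x 40 x 6 mm lying in the base tray. Origin: centre of its underside.
- calculator: Grey desk calculator 130 x 80 x 19 mm, a bystander. Origin: centre of its underside.
- reagent_stand: Wooden block 50 x 130 x 30 mm with three small amber bottles, 81 mm high over the caps, a bystander. Origin: centre of its underside.
- touchstone: Flat grey test stone 50 x 100 x 12 mm, a bystander. Origin: centre of its underside.
Things that resemble listed ones, but are neither listed nor needed, are in the scene too. What is shaped like the upper_tray but black is not meant. Of the things that look like the ingot, the smaller one is meant.

How it is judged:
On the way:
1. the upper tray, scoops at the same end, is fully home in the wells and is held pressed there with more than 12 N between the trays (x of upper_tray in the frame of base_tray between -0.005 and 0.005 m and y of upper_tray in the frame of base_tray between -0.005 and 0.005 m and z of upper_tray in the frame of base_tray between 0.044 and 0.0505 m and x of upper_scoop in the frame of base_tray between 0.04 and 0.08 m and z of upper_tray in the frame of base_tray below 0.0492 m and contact force between upper_tray and base_tray above 12 N), for 0.4 s.
At the end, for the whole second after the job is handed in: upper tray stacked on the base tray, scoops at the same end, lugs home (origin 44 to 50.5 mm above the base tray's, within 5 mm in x and y, 0.08 rad), both level within 0.06 rad and at rest, base tray within 25 mm of its start, gold still on its floor (x of upper_tray in the frame of base_tray between -0.005 and 0.005 m and y of upper_tray in the frame of base_tray between -0.005 and 0.005 m and z of upper_tray in the frame of base_tray between 0.044 and 0.0505 m and x of upper_scoop in the frame of base_tray between 0.04 and 0.08 m and angle between each of upper_tray, base_tray's own z axis and vertical below 0.06 rad and angle between the x axis of upper_tray and the x axis of base_tray, either way round below 0.08 rad and linear speed of each of upper_tray, base_tray below 0.02 m/s and distance of base_tray from where it was at the start of the episode below 0.025 m and z of bangle in the frame of base_tray between -0.002 and 0.02 m and z of ingot in the frame of base_tray between -0.002 and 0.02 m); the robot touches nothing.
It fails at once if the trays are pressed together with more than 30 N (contact force between upper_tray and base_tray above 30 N).
It fails at once if the upper tray presses on the bangle or the ingot (contact force between upper_tray and bangle above 0.5 N or contact force between upper_tray and ingot above 0.5 N).
It fails at once if the base tray is shoved more than 25 mm (distance of base_tray from where it was at the start of the episode above 0.025 m).
It fails at once if a bystander is moved more than 15 mm (distance of any of calculator, reagent_stand, touchstone from where it was at the start of the episode above 0.015 m).
It also fails if it takes over 72 s, if anything falls off the work surface, if the arm or the gripper's body presses on something with over 40 N, if the wrist force passes 120 N, or if a joint passes its speed limit or range.

## Working session

There is one attempt and no reset: what is moved stays moved. The work goes in short steps, Python scripts to look and compute and a tool call to move; the robot and the scene stay as the last step left them, time stands still between calls to the robot, and variables do not carry over. Pictures are saved under pics/ and viewed, at most 10 in all, crops included, and the job is handed in when it is done.

Besides the shell and the picture viewer there is one more tool, called after "Request:" by a JSON object that holds its "fn" and its "kwargs", one argument or row to a line. send_rows: Moves the arm, as the interface text tells. Its arguments: {"type":"object","properties":{"moves":{"type":"array","items":{"type":"array"}}},"required":["moves"]}

```bash
mkdir -p pics; python3 - <<'E'
from rig import ctrl
import cv2,numpy as np,pickle
s=ctrl.get_state();print(s)
d={}
for n in("side","top"):
    f=ctrl.grab_frame(n);d[n]=f;cv2.imwrite(f"pics/{n}0.png",f["image"]);print(n,f["K"],f["R"],f["t"])
pickle.dump(d,open("d0.pkl","wb"))
E
```

```text
{'time': 0.0, 'q': array([ 1.10523092e+00,  1.16503162e-01,  1.44226191e+00,  1.44864435e-06,
        1.58399135e+00, -3.78022939e-02]), 'qvel': array([-0.00041901,  0.00085901,  0.00076157, -0.00070863, -0.00093831,
        0.00131655]), 'joint_efforts': array([-1.42666169e-03, -7.21292138e+01, -6.22599220e+01,  7.79337413e-02,
        2.40613270e-02, -7.58573970e-05]), 'ee_pos': array([0.27993392, 0.61399676, 0.21789568]), 'tool_rot': array([-6.66755548e-01, -3.06972451e+00,  1.76971897e-03]), 'wrist_force': array([ 0.18214553, -1.18082167, -0.23785352]), 'wrist_torque': array([0.05220914, 0.01572452, 0.00722545]), 'finger_force': 0.0, 'width': 0.09282733498064806}
side [[461.16659044   0.         282.52572315]
 [  0.         461.16659044 204.35491358]
 [  0.           0.           1.        ]] [[ 0.77703474 -0.62942444  0.00647104]
 [-0.30562343 -0.38624448 -0.87029278]
 [ 0.55028295  0.67427003 -0.49249224]] [-0.46972213  0.26083972  0.57617216]
top [[406.52278946   0.         284.13434487]
 [  0.         406.52278946 202.83862017]
 [  0.           0.           1.        ]] [[-0.02723347 -0.99911795  0.03196357]
 [-0.98483026  0.02133491 -0.17220388]
 [ 0.17137005 -0.0361684  -0.98454261]] [0.01158039 0.61454784 0.79107019]
```

View pics/top0.png

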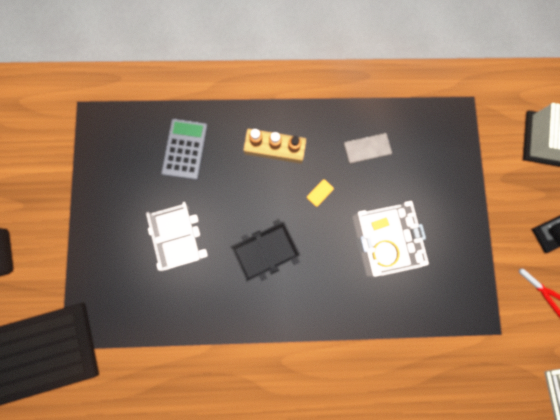

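View pics/side0.png

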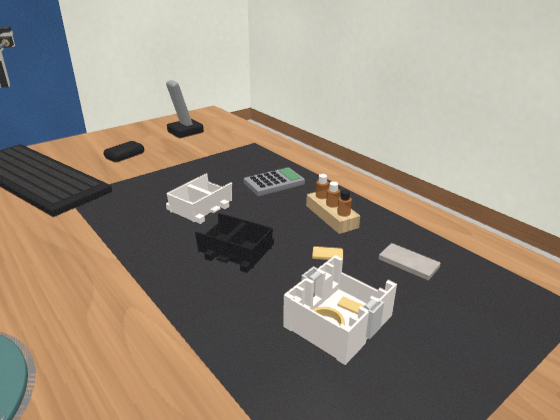

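The top view shows the white upper tray near (175,237), the base tray with the gold near (391,240), and the black decoy near (265,250). I'll enlarge both trays.

```bash
cat > h.py <<'E'
from rig import ctrl
import cv2,numpy as np,pickle
from scipy.spatial.transform import Rotation as Ro
def ray(f,uv):
    d=np.linalg.inv(f["K"])@np.r_[uv,1.]; return -f["R"].T@f["t"], f["R"].T@d
def onz(f,uv,z):
    o,d=ray(f,uv); return o+d*(z-o[2])/d[2]
def wrist():
    s=ctrl.get_state(); f=ctrl.grab_frame("wrist")
    T=np.eye(4);T[:3,:3]=Ro.from_rotvec(s["tool_rot"]).as_matrix();T[:3,3]=s["ee_pos"]
    W=T@f["tool_from_camera"]; f["R"]=W[:3,:3].T; f["t"]=-f["R"]@W[:3,3]; f["s"]=s
    return f
def proj(f,X):
    c=f["R"]@np.asarray(X)+f["t"]; c=f["K"]@c; return c[:2]/c[2]
E
python3 - <<'E'
from h import *
d=pickle.load(open("d0.pkl","rb"));t=d["top"];im=t["image"]
print(onz(t,(175,237),.02),onz(t,(391,240),.03))
a=cv2.resize(im[190:290,130:222],None,fx=4.3,fy=5.0,interpolation=2)[:500,:396]
k=lambda y,x:cv2.resize(im[y:y+100,x:x+100],(400,400),interpolation=2)
s=d["side"]["image"]
ks=lambda y,x:cv2.resize(s[y:y+66,x:x+133],(400,198),interpolation=2)
cv2.imwrite("pics/c1.png",np.vstack([np.hstack([k(190,125),k(190,340)]),np.hstack([ks(165,140),cv2.resize(s[255:360,270:410],(400,198))])]))
f=wrist();print(f["tool_from_camera"],f["K"])
E
```

```text
[0.55225606 0.22766008 0.02      ] [ 0.53386981 -0.22861565  0.03      ]
[[ 2.25887176e-04 -9.70086788e-01 -2.42758261e-01  6.74401040e-02]
 [ 9.99999970e-01  2.43203112e-04 -4.13619574e-05  4.87763776e-04]
 [ 9.91642529e-05 -2.42758244e-01  9.70086813e-01 -1.65700070e-01]
 [ 0.00000000e+00  0.00000000e+00  0.00000000e+00  1.00000000e+00]] [[362.08132117   0.         278.26897175]
 [  0.         362.08132117 210.3722969 ]
 [  0.           0.           1.        ]]
```

View pics/c1.png

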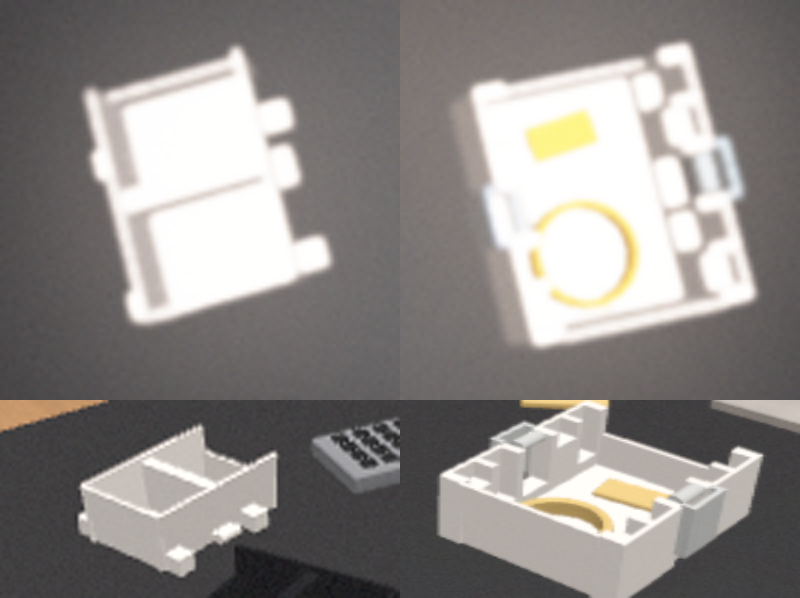

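The upper tray's beads and lugs put its scoop towards world +x. The base tray's direction needs a closer look, so I'm going over the upper tray first and then the base.

Units first: shifts go in shares of 300 mm and turns go in shares of 2 pi rad. So -205 mm / 300 = -0.6833, -120 mm / 300 = -0.4, 0.45 rad / 6.2832 = 0.0716.

Request:
{"fn": "send_rows", "kwargs": {
  "moves": [
    [[-0.6833,-0.4,-0.05],0.0716,1],
    [[-0.6833,-0.4,-0.05],0.0716,1],
    [[-0.6833,-0.4,-0.05],0.0716,1],
    [[-0.6833,-0.4,-0.05],0.0716,1],
    [[-0.6833,-0.4,-0.05],0.0716,1]
  ]
}}

```text
time: 0.65
ee_pos: [0.4179, 0.4177, 0.2338]
tool_rot: [1.336, 2.843, -0.0]
wrist_force: [-0.7, 0.2, -0.5]
width: 0.0929
finger_force: 0.0
```

In the tool's units: -230 mm / 300 = -0.7667, -18 mm / 300 = -0.06, 0.45 rad / 6.2832 = 0.0716.

Request:
{"fn": "send_rows", "kwargs": {
  "moves": [
    [[-0.7667,-0.06,0],0.0716,1],
    [[-0.7667,-0.06,0],0.0716,1],
    [[-0.7667,-0.06,0],0.0716,1],
    [[-0.7667,-0.06,0],0.0716,1],
    [[-0.7667,-0.06,0],0.0716,1]
  ]
}}

```text
time: 1.15
ee_pos: [0.5512, 0.2286, 0.2335]
tool_rot: [1.938, 2.472, -0.001]
wrist_force: [0.4, 1.0, -0.1]
width: 0.0928
finger_force: 0.0
```

```bash
python3 - <<'E'
from h import *
f=wrist();print(f["s"]["ee_pos"],f["s"]["tool_rot"],f["s"]["q"]);pickle.dump(f,open("w1.pkl","wb"));cv2.imwrite("pics/w1.png",f["image"])
E
```

```text
[0.55119433 0.22864472 0.23345047] [ 1.93829829e+00  2.47204998e+00 -5.93327682e-04] [ 3.50677302e-01 -5.74823101e-02  1.59502778e+00 -4.12054273e-04
  1.60423627e+00  1.09789845e-01]
```

View pics/w1.png

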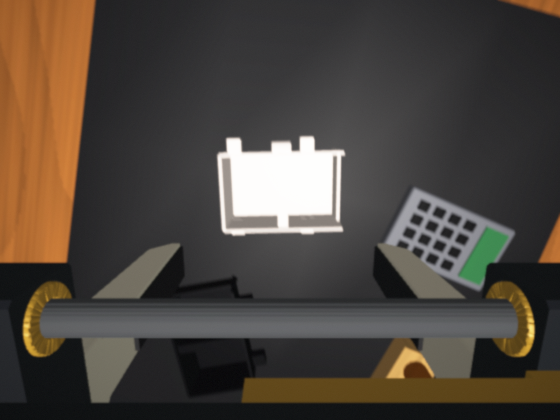

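The upper tray sits at about (281,190). Its bead at (282,147) is nearer the right lug (307,144) than the left one (234,145), so its scoop points towards +x. Next, the base tray.

In the tool's units: -220 mm / 300 = -0.7333, -63 mm / 300 = -0.21.

Request:
{"fn": "send_rows", "kwargs": {
  "moves": [
    [[-0.7333,-0.21,0],0,1],
    [[-0.7333,-0.21,0],0,1],
    [[-0.7333,-0.21,0],0,1],
    [[-0.7333,-0.21,0],0,1],
    [[-0.7333,-0.21,0],0,1]
  ]
}}

```text
time: 1.7
ee_pos: [0.5411, -0.0001, 0.2336]
tool_rot: [1.938, 2.473, -0.001]
wrist_force: [0.3, 0.4, 0.0]
width: 0.0929
finger_force: 0.0
```

In the tool's units: -220 mm / 300 = -0.7333, -63 mm / 300 = -0.21.

Request:
{"fn": "send_rows", "kwargs": {
  "moves": [
    [[-0.7333,-0.21,0],0,1],
    [[-0.7333,-0.21,0],0,1],
    [[-0.7333,-0.21,0],0,1],
    [[-0.7333,-0.21,0],0,1],
    [[-0.7333,-0.21,0],0,1]
  ]
}}

```text
time: 2.2
ee_pos: [0.5327, -0.229, 0.2333]
tool_rot: [-1.938, -2.472, 0.001]
wrist_force: [-0.2, 0.3, -0.1]
width: 0.0932
finger_force: 0.0
```

```bash
python3 - <<'E'
from h import *
f=wrist();print(f["s"]["ee_pos"],f["s"]["tool_rot"],f["s"]["q"]);pickle.dump(f,open("w2.pkl","wb"))
p=proj(f,[.534,-.229,.04]).astype(int);print(p)
im=f["image"][70:280,150:410];cv2.imwrite("pics/w2.png",cv2.resize(im,None,fx=2.8,fy=2.8,interpolation=2))
E
```

```text
[ 0.53271495 -0.22895412  0.23332936] [-1.93796040e+00 -2.47230703e+00  7.57299888e-04] [-4.49693686e-01 -9.45349424e-02  1.63019799e+00 -4.16553638e-04
  1.60628306e+00 -6.90852380e-01]
[279 189]
```

View pics/w2.png

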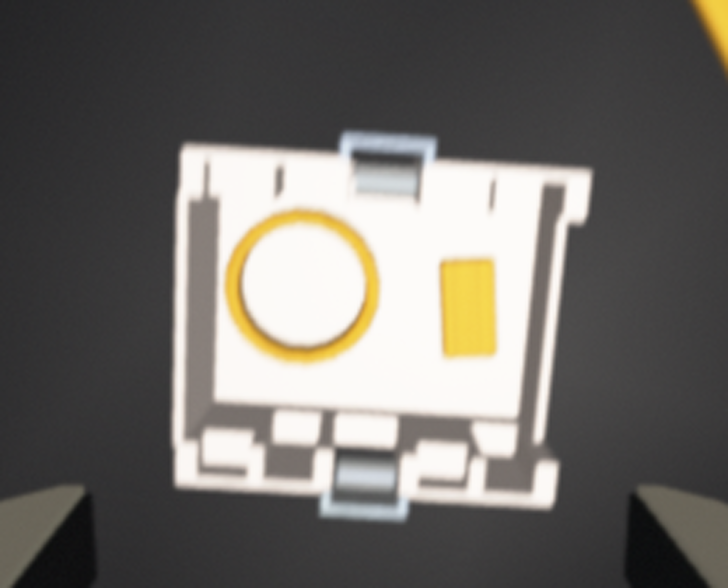

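The base tray in the 2.8x crop shows shallow wells at columns ~228 and ~440, rollers at (387,178) and (365,475), and a lower right-hand end wall. That also puts its scoop towards +x, which conflicts with the "half a turn" statement. I'll check it numerically.

```bash
python3 - <<'E'
from h import *
f=pickle.load(open("w2.pkl","rb"))
c=lambda u,v:(u/2.8+150,v/2.8+70)
P=lambda uv,z:onz(f,c(*uv),z)[:2]
co=[P(x,.064) for x in[(182,146),(177,487),(553,505),(590,172)]]
print(co,[np.linalg.norm(co[i]-co[i-1]) for i in range(4)])
a,b=P((387,185),.066),P((365,470),.066);print("rollers",a,b,np.linalg.norm(a-b),(a+b)/2,np.arctan2(*(a-b)[::-1])-np.pi/2)
m=(a+b)/2
for yaw in (np.arctan2(*(a-b)[::-1])-np.pi/2,):
  for s,n in((1,"x right"),(-1,"x left")):
    R=np.array([[np.cos(yaw),-np.sin(yaw)],[np.sin(yaw),np.cos(yaw)]])*s
    for x,y,z in[(27,-48,48),(-50,-48,48),(-27,-48,16),(50,-48,16),(65.5,0,36),(-65.5,0,64)]:
      q=proj(f,[*(m+R@np.array([x,y if s>0 else -y])/1e3),z/1e3]);print(n,(x,y,z),((q-[150,70])*2.8).round())
f=pickle.load(open("w1.pkl","rb"))
im=f["image"][120:250,200:360];cv2.imwrite("pics/w1c.png",cv2.resize(im,None,fx=4.5,fy=4.5,interpolation=2))
E
```

```text
[array([ 0.46155344, -0.17904636]), array([ 0.48271645, -0.29288241]), array([ 0.61193767, -0.26785741]), array([ 0.59113022, -0.15554829])] [np.float64(0.13169017567921984), np.float64(0.1157865292463221), np.float64(0.13162209152535287), np.float64(0.11422035444673377)]
rollers [ 0.52842131 -0.17513909] [ 0.54473306 -0.27047731] 0.09672356461539462 [ 0.53657718 -0.2228082 ] 0.16945271629387437
x right (27, -48, 48) [439. 458.]
x right (-50, -48, 48) [227. 444.]
x right (-27, -48, 16) [296. 424.]
x right (50, -48, 16) [491. 438.]
x right (65.5, 0, 36) [554. 330.]
x right (-65.5, 0, 64) [180. 317.]
x left (27, -48, 48) [290. 448.]
x left (-50, -48, 48) [502. 463.]
x left (-27, -48, 16) [433. 434.]
x left (50, -48, 16) [237. 420.]
x left (65.5, 0, 36) [194. 304.]
x left (-65.5, 0, 64) [570. 345.]
```

View pics/w1c.png

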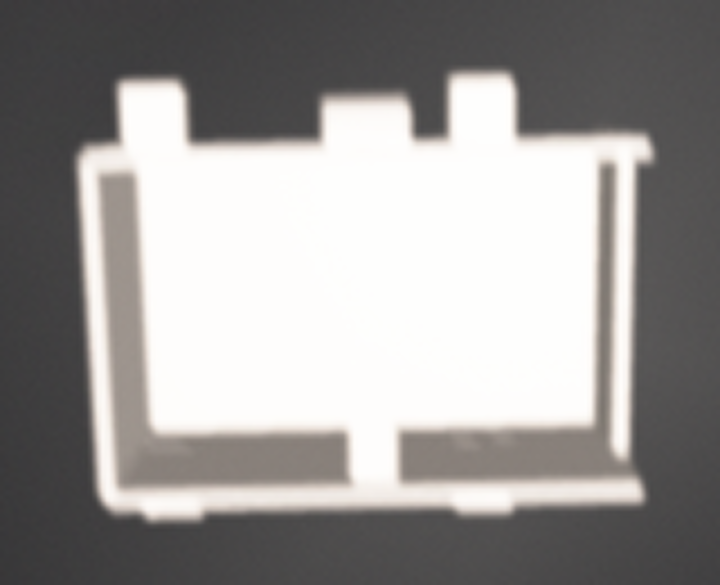

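The base matches "x right" to about 2 px, giving a base pose of about (0.537, -0.223) and yaw 0.183. In the crop, the upper tray's lugs at columns 152 and 483, its bead at 367 and its low wall on the right also put its scoop at +x. The trays already face the same way, so a half turn would drop it onto the gold. I'll follow the images and turn it only by the small difference.

```bash
python3 - <<'E'
from h import *
f=pickle.load(open("w1.pkl","rb"))
P=lambda u,v,z:onz(f,(u/4.5+200,v/4.5+120),z)[:2]
a=P(151,79,0);b=P(482,72,0);print(a,b,np.linalg.norm(a-b))
yaw=np.arctan2(*(b-a)[::-1]);R=np.array([[np.cos(yaw),-np.sin(yaw)],[np.sin(yaw),np.cos(yaw)]])
print("yaw",yaw,"orig",(a+b)/2-R@[-.0115,.052]);o=(a+b)/2-R@[-.0115,.052]
print("div",P(373,432,.042),R.T@(P(373,460,.042)-o),"botlugs",R.T@(P(174,520,0.014)-o),R.T@(P(485,512,0.014)-o))
print("corner TL z46", R.T@(P(80,148,.046)-o),R.T@(P(104,512,.046)-o),R.T@(P(645,502,.046)-o),R.T@(P(652,150,.046)-o))
s=ctrl.get_state();print(s["ee_pos"])
t=Ro.from_rotvec(s["tool_rot"]).as_matrix();print(t,t.T@(np.r_[o,.3]-s["ee_pos"]))
E
```

```text
[0.49230112 0.26437153] [0.56915597 0.28497193] 0.0795678561476891
yaw 0.26188693936295293 orig [0.55529942 0.22742216]
div [0.56219506 0.20267904] [ 0.00013769 -0.03228784] botlugs [-0.04931582 -0.05476994] [ 0.02781325 -0.05426699]
corner TL z46 [-0.06161374  0.03985075] [-0.06120341 -0.04216978] [ 0.06159871 -0.04230441] [0.06128345 0.03688083]
[ 0.53256548 -0.23126534  0.23301359]
[[-2.37708513e-01  9.71335982e-01 -1.03629738e-03]
 [ 9.71336276e-01  2.37707536e-01 -9.83251673e-04]
 [-7.08732032e-04 -1.24032053e-03 -9.99998980e-01]] [ 0.44008828  0.13103268 -0.06746091]
```

In the tool's units: 220 mm / 300 = 0.7333, 65 mm / 300 = 0.2167, -0.02 rad / 6.2832 = -0.0032.

Request:
{"fn": "send_rows", "kwargs": {
  "moves": [
    [[0.7333,0.2167,0],-0.0032,0.1],
    [[0.7333,0.2167,0],-0.0032,0.1],
    [[0.7333,0.2167,0],-0.0032,0.1],
    [[0.7333,0.2167,0],-0.0032,0.1],
    [[0.7333,0.2167,0],-0.0032,0.1]
  ]
}}

```text
time: 2.75
ee_pos: [0.5432, 0.0064, 0.2337]
tool_rot: [-1.909, -2.495, -0.001]
wrist_force: [0.4, -0.4, 0.1]
width: 0.0573
finger_force: 0.0
```

In the tool's units: 219 mm / 300 = 0.73, 70 mm / 300 = 0.2333.

Request:
{"fn": "send_rows", "kwargs": {
  "moves": [
    [[0.73,0.2067,0.2333],0,0.1],
    [[0.73,0.2067,0.2333],0,0.1],
    [[0.73,0.2067,0.2333],0,0.1],
    [[0.73,0.2067,0.2333],0,0.1],
    [[0.73,0.2067,0.2333],0,0.1]
  ]
}}

```text
time: 3.25
ee_pos: [0.5457, 0.2336, 0.1625]
tool_rot: [-1.909, -2.494, 0.001]
wrist_force: [0.6, -0.3, 0.6]
width: 0.0509
finger_force: 0.0
```

In the tool's units: 30 mm / 300 = 0.1.

Request:
{"fn": "send_rows", "kwargs": {
  "moves": [
    [[0,0,0.1],0,0.1],
    [[0,0,0.1],0,0.1],
    [[0,0,0.1],0,0.1]
  ]
}}

```text
time: 3.55
ee_pos: [0.5463, 0.2306, 0.1338]
tool_rot: [-1.911, -2.493, 0.001]
wrist_force: [0.3, -1.3, -0.3]
width: 0.0511
finger_force: 0.0
```

```bash
python3 - <<'E'
from h import *
f=wrist();s=f["s"];print(s["ee_pos"],s["tool_rot"],s["width"],s["wrist_force"]);pickle.dump(f,open("w3.pkl","wb"))
print(proj(f,[.5556,.2262,.042]))
im=f["image"][80:310,130:430];cv2.imwrite("pics/w3.png",cv2.resize(im,None,fx=2.6,fy=2.6,interpolation=2))
E
```

```text
[0.54628801 0.23063877 0.13383365] [-1.91071356e+00 -2.49315058e+00  1.43827154e-03] 0.051085777875826355 [ 0.34858948 -1.30890112 -0.27901285]
[289.12217067 223.27938598]
```

View pics/w3.png

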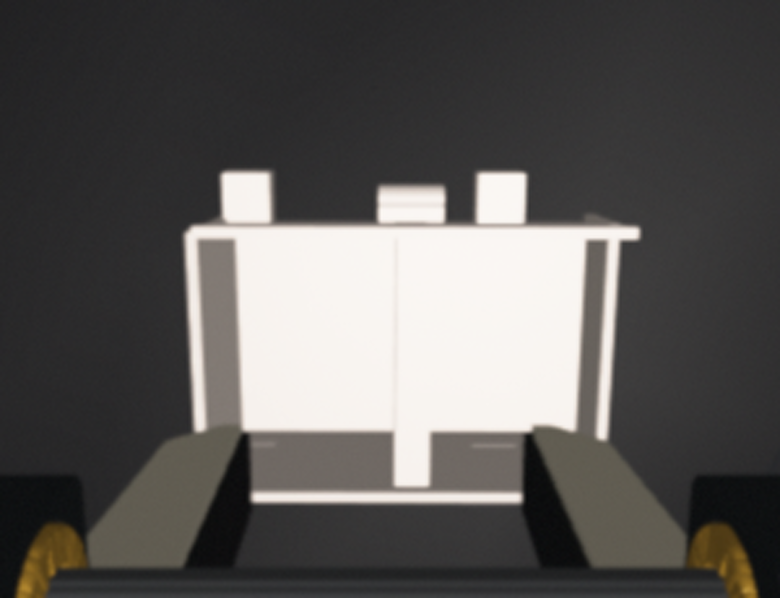

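```bash
python3 - <<'E'
from h import *
f=pickle.load(open("w3.pkl","rb"));s=f["s"]
t=Ro.from_rotvec(s["tool_rot"]).as_matrix()
def T(u,v,z): return (t.T@(onz(f,(u/2.6+130,v/2.6+80),z)-s["ee_pos"])*1e3)[:2].round(1)
print("wall top/bot z46",T(413,226,.046),T(413,503,.046),T(190,228,.046),T(635,228,.046))
print("div",T(412.5,487,.042),T(412.5,440,.042))
print("lugs z0",T(247,171,0),T(501,171,0),"z14",T(247,171,.014),T(501,171,.014),"bead",T(411,186,.006))
print("end walls",T(186,233,.046),T(202,432,.046),"low",T(616,240,.026),T(604,438,.026))
E
```

```text
wall top/bot z46 [35.5  7.3] [-44.9   7.9] [ 35.  -52.8] [35.  67.1]
div [-41.7   7.8] [-27.    7.7]
lugs z0 [ 47.  -43.6] [47.  36.1] z14 [ 47.9 -41.6] [48.  34.4] bead [42.8  7.7]
end walls [ 33.6 -54. ] [-23.2 -52.4] low [29.  67.1] [-32.2  67.1]
```

Clear view: the divider is at column 413, the lugs at 247 and 501, and the yaw is aligned. The tray's offset in the tool frame is (-4.7, 7.7) mm. Descending to grip.

In the tool's units: 122 mm / 300 = 0.4067, 105 mm / 300 = 0.35.

Request:
{"fn": "send_rows", "kwargs": {
  "moves": [
    [[-0.0167,0.0267,0.0667],0,0.1],
    [[-0.0167,0.0267,0.1667],0,0.1],
    [[-0.0167,0.0267,0.2667],0,0.1],
    [[-0.0167,0.0267,0.35],0,0.1],
    [[-0.0167,0.0267,0.4067],0,0.1]
  ]
}}

```text
time: 4.1
ee_pos: [0.556, 0.2274, 0.0115]
tool_rot: [1.912, 2.492, 0.001]
wrist_force: [1.2, -0.3, -0.1]
width: 0.0513
finger_force: 0.0
```

Request:
{"fn": "send_rows", "kwargs": {
  "moves": [
    [[0,0,0],0,0.1],
    [[0,0,0],0,-1],
    [[0,0,0],0,-1],
    [[0,0,0],0,-1],
    [[0,0,0],0,-1]
  ]
}}

```text
time: 4.6
ee_pos: [0.5559, 0.2283, 0.0125]
tool_rot: [1.911, 2.493, 0.002]
wrist_force: [-0.3, -0.4, -0.7]
width: 0.0238
finger_force: 0.0
```

Request:
{"fn": "send_rows", "kwargs": {
  "moves": [
    [[0,0,0],0,-1],
    [[0,0,0],0,-1],
    [[0,0,0],0,-1],
    [[0,0,0],0,-1],
    [[0,0,0],0,-1]
  ]
}}

```text
time: 5.1
ee_pos: [0.5556, 0.2281, 0.0118]
tool_rot: [-1.911, -2.494, -0.0]
wrist_force: [-3.4, -0.2, 5.0]
width: 0.0098
finger_force: 30.0
```

In the tool's units: -140 mm / 300 = -0.4667, -115 mm / 300 = -0.3833.

Request:
{"fn": "send_rows", "kwargs": {
  "moves": [
    [[0,0,-0.05],0,-1],
    [[0,0,-0.15],0,-1],
    [[0,0,-0.2667],0,-1],
    [[0,0,-0.3833],0,-1],
    [[0,0,-0.4667],0,-1]
  ]
}}

```text
time: 5.6
ee_pos: [0.5558, 0.2282, 0.1549]
tool_rot: [1.91, 2.493, 0.003]
wrist_force: [-0.4, 0.4, -3.7]
width: 0.0101
finger_force: 30.0
```

Request:
{"fn": "send_rows", "kwargs": {
  "moves": [
    [[-0.7333,0,0],0,-1],
    [[-0.7333,0,0],0,-1],
    [[-0.7333,0,0],0,-1],
    [[-0.7333,0,0],0,-1],
    [[-0.7333,0,0],0,-1]
  ]
}}

```text
time: 6.1
ee_pos: [0.6131, 0.0119, 0.1522]
tool_rot: [1.914, 2.491, -0.001]
wrist_force: [-0.2, 1.1, -2.9]
width: 0.01
finger_force: 30.0
```

```bash
python3 - <<'E'
from h import *
s=ctrl.get_state();print(s["ee_pos"],s["tool_rot"],s["width"],s["wrist_force"],s["q"])
t=Ro.from_rotvec(s["tool_rot"]).as_matrix();print(t.T@(np.array([.5367,-.2234,.152])-s["ee_pos"]),np.arctan2(t[1,1],t[0,1]))
E
```

```text
[0.61312    0.01189574 0.15221756] [ 1.91370226e+00  2.49067163e+00 -8.99084428e-04] 0.01003347624061744 [-0.18024238  1.06729031 -2.94433215] [-2.17860702e-02  7.70727439e-03  1.66274738e+00 -8.33195794e-04
  1.47097623e+00 -2.82218010e-01]
[-0.20767188 -0.13444841  0.00040243] 0.2605148721666797
```

In the tool's units: -205 mm / 300 = -0.6833, -133 mm / 300 = -0.4433, 0.08 rad / 6.2832 = 0.0127.

Request:
{"fn": "send_rows", "kwargs": {
  "moves": [
    [[-0.6833,-0.4433,0],0.0127,-1],
    [[-0.6833,-0.4433,0],0.0127,-1],
    [[-0.6833,-0.4433,0],0.0127,-1],
    [[-0.6833,-0.4433,0],0.0127,-1],
    [[-0.6833,-0.4433,0],0.0127,-1]
  ]
}}

```text
time: 6.6
ee_pos: [0.5364, -0.2189, 0.1524]
tool_rot: [2.009, 2.414, -0.0]
wrist_force: [1.2, -0.7, -3.2]
width: 0.0103
finger_force: 30.0
```

Request:
{"fn": "send_rows", "kwargs": {
  "moves": [
    [[0,0,0],0,-1],
    [[0,0,0],0,-1]
  ]
}}

```text
time: 6.8
ee_pos: [0.5372, -0.2176, 0.1521]
tool_rot: [-2.012, -2.413, -0.0]
wrist_force: [-0.0, 0.9, -3.4]
width: 0.0097
finger_force: 30.0
```

```bash
python3 - <<'E'
from h import *
f=wrist();s=f["s"];print(s["ee_pos"],s["tool_rot"],s["width"],s["wrist_force"],s["q"][5]);pickle.dump(f,open("w4.pkl","wb"))
im=f["image"][80:310,130:430];cv2.imwrite("pics/w4.png",cv2.resize(im,None,fx=2.6,fy=2.6,interpolation=2))
E
```

```text
[ 0.53718906 -0.21760347  0.15208945] [-2.01165184e+00 -2.41301078e+00 -2.71498373e-04] 0.009663404584473288 [-9.21183715e-05  8.56115394e-01 -3.41623621e+00] -0.6099207999265959
```

View pics/w4.png

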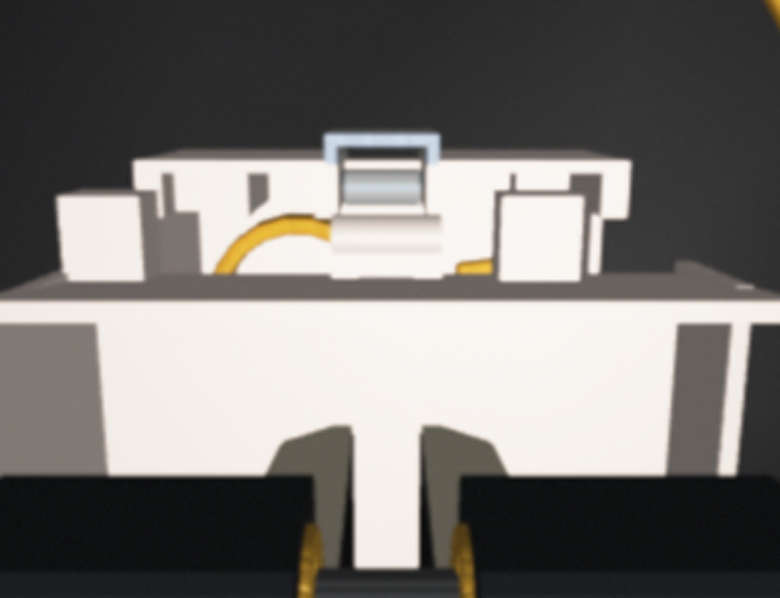

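The held tray's bead is at column 386 and its lugs at 101 and 541. The base's roller is at (381,187), its wall corners are at (133,160) and (631,160), and the gold is visible below. Next, the relative offset in tool axes.

```bash
python3 - <<'E'
from h import *
f=pickle.load(open("w4.pkl","rb"));s=f["s"]
t=Ro.from_rotvec(s["tool_rot"]).as_matrix()
def T(u,v,z): return (t.T@(onz(f,(u/2.6+130,v/2.6+80),z)-s["ee_pos"])*1e3)[:2].round(1)
z0=s["ee_pos"][2]-.0118
print("UP lugs top outer",T(60,195,z0+.014),T(144,195,z0+.014),T(500,195,z0+.014),T(584,195,z0+.014),"bead",T(331,215,z0+.006),T(441,215,z0+.006))
print("UP wall",T(387,300,z0+.046),T(10,300,z0+.046),T(770,300,z0+.046),"div",T(353,450,z0+.042),T(421,450,z0+.042))
print("BASE roller",T(343,187,.066),T(420,187,.066),T(381,171,.062),T(381,203,.062),"bracket",T(323,150,.067),T(440,150,.067))
print("corners",T(133,160,.064),T(631,160,.064))
p=t.T@(np.array([.5367,-.2234,.152])-s["ee_pos"])*1e3;print("base by w2",p,np.arctan2(t[1,1],t[0,1]))
# base roller line slope
im=f["image"]
E
```

```text
UP lugs top outer [ 52.3 -56.2] [ 52.3 -41.7] [52.3 19.7] [52.3 34.1] bead [ 47.9 -10. ] [48. 10.]
UP wall [40.5  0.2] [ 40.5 -53.6] [40.5 54.7] div [16.2 -5. ] [16.2  5.4]
BASE roller [ 46.1 -11.4] [46.1  9. ] [50.  -1.4] [41.5 -1.4] bracket [ 55.8 -16.5] [55.8 14.1]
corners [ 53.  -67.2] [53.  64.9]
base by w2 [-5.61393047 -1.5241076   0.08850215] 0.18092384973533968
```

In the tool's units: 64 mm / 300 = 0.2133, -4.5 mm / 300 = -0.015.

Request:
{"fn": "send_rows", "kwargs": {
  "moves": [
    [[-0.015,-0.004,0.05],0,-1],
    [[-0.015,-0.004,0.1167],0,-1],
    [[-0.015,-0.004,0.1733],0,-1],
    [[-0.015,-0.004,0.2067],0,-1],
    [[-0.015,-0.004,0.2133],0,-1]
  ]
}}

```text
time: 7.35
ee_pos: [0.5368, -0.2208, 0.0858]
tool_rot: [-2.007, -2.414, 0.001]
wrist_force: [-0.4, 0.5, -3.2]
width: 0.0098
finger_force: 30.0
```

```bash
python3 - <<'E'
from h import *
f=wrist();s=f["s"];print(s["ee_pos"],s["tool_rot"],s["width"],s["wrist_force"]);pickle.dump(f,open("w5.pkl","wb"))
im=f["image"][80:310,130:430];cv2.imwrite("pics/w5.png",cv2.resize(im,None,fx=2.6,fy=2.6,interpolation=2))
E
```

```text
[ 0.53681614 -0.22080537  0.08580863] [-2.00683268e+00 -2.41413209e+00  9.83904300e-04] 0.009831654089202927 [-0.39868061  0.50319475 -3.24059948]
```

View pics/w5.png

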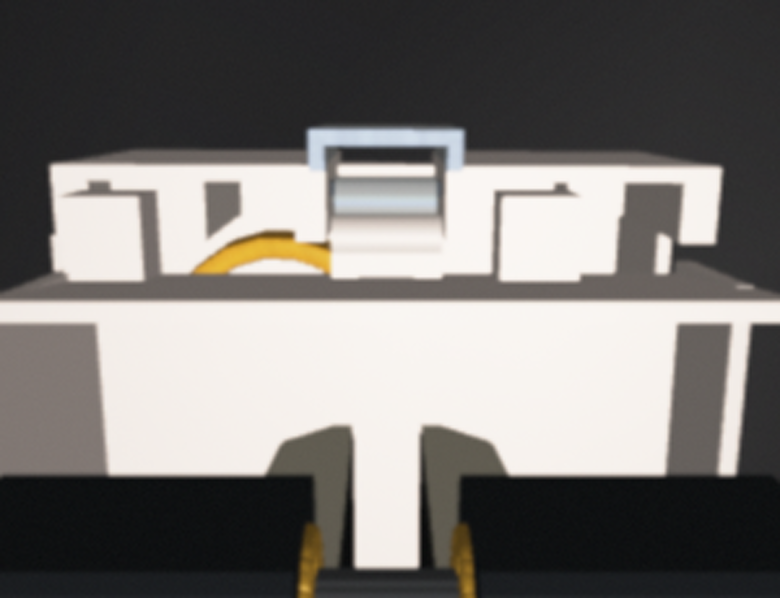

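```bash
python3 - <<'E'
from h import *
f=pickle.load(open("w5.pkl","rb"));s=f["s"]
t=Ro.from_rotvec(s["tool_rot"]).as_matrix()
def T(u,v,z): return (t.T@(onz(f,(u/2.6+130,v/2.6+80),z)-s["ee_pos"])*1e3)[:2].round(1)
z0=s["ee_pos"][2]-.0118
print("UP lugs",T(60,195,z0+.014),T(584,195,z0+.014),"bead",T(331,215,z0+.006),T(441,215,z0+.006))
print("BASE roller",T(334,187,.066),T(437,187,.066),"far edge",T(386,178,.062),"brk",T(308,150,.066),T(464,150,.066),T(386,129,.067))
print("corners",T(51,165,.064),T(721,167,.064),np.arctan2(t[1,1],t[0,1]))
E
```

```text
UP lugs [ 52.3 -56.3] [52.3 34.1] bead [ 47.9 -10. ] [48. 10.]
BASE roller [ 51.8 -10.2] [51.8 10. ] far edge [53.2 -0. ] brk [ 58.9 -15.1] [58.9 15.1] [62.9 -0. ]
corners [ 55.9 -65.8] [55.5 65.7] 0.18374077073957845
```

Request:
{"fn": "send_rows", "kwargs": {
  "moves": [
    [[-0.0027,0,0.0067],0,-1],
    [[-0.0027,0,0.0133],0,-1],
    [[-0.0027,0,0.02],0,-1],
    [[-0.0027,0,0.0267],0,-1],
    [[-0.0027,0,0.0267],0,-1]
  ]
}}

```text
time: 7.9
ee_pos: [0.5373, -0.2223, 0.0795]
tool_rot: [-2.009, -2.415, 0.0]
wrist_force: [-0.6, 0.1, -2.9]
width: 0.0098
finger_force: 30.0
```

In the tool's units: 2 mm / 300 = 0.0067, 1.5 mm / 300 = 0.005.

Request:
{"fn": "send_rows", "kwargs": {
  "moves": [
    [[0,0,0.0017],0,-1],
    [[0,0,0.0033],0,-1],
    [[0,0,0.005],0,-1],
    [[0,0,0.0067],0,-1],
    [[0,0,0.0067],0,-1]
  ]
}}

```text
time: 8.4
ee_pos: [0.5374, -0.2223, 0.0776]
tool_rot: [-2.009, -2.415, 0.0]
wrist_force: [0.4, -0.0, -2.8]
width: 0.01
finger_force: 30.0
```

In the tool's units: 2 mm / 300 = 0.0067, 1.5 mm / 300 = 0.005.

Request:
{"fn": "send_rows", "kwargs": {
  "moves": [
    [[0,0,0.0017],0,-1],
    [[0,0,0.0033],0,-1],
    [[0,0,0.005],0,-1],
    [[0,0,0.0067],0,-1],
    [[0,0,0.0067],0,-1]
  ]
}}

```text
time: 8.9
ee_pos: [0.5374, -0.2222, 0.0755]
tool_rot: [-2.009, -2.415, 0.0]
wrist_force: [-0.4, -0.0, -3.5]
width: 0.0097
finger_force: 30.0
```

In the tool's units: 1 mm / 300 = 0.0033, 0.5 mm / 300 = 0.0017.

Request:
{"fn": "send_rows", "kwargs": {
  "moves": [
    [[0,0,0.0017],0,-1],
    [[0,0,0.0033],0,-1],
    [[0,0,0.0033],0,-1],
    [[0,0,0.0033],0,-1]
  ]
}}

```text
time: 9.3
ee_pos: [0.5374, -0.2222, 0.0747]
tool_rot: [2.009, 2.415, 0.0]
wrist_force: [1.3, -0.3, -2.2]
width: 0.0098
finger_force: 30.0
```

In the tool's units: 1 mm / 300 = 0.0033, 0.5 mm / 300 = 0.0017.

Request:
{"fn": "send_rows", "kwargs": {
  "moves": [
    [[0,0,0.0017],0,-1],
    [[0,0,0.0033],0,-1],
    [[0,0,0.0033],0,-1],
    [[0,0,0.0033],0,-1]
  ]
}}

```text
time: 9.7
ee_pos: [0.5375, -0.2222, 0.0743]
tool_rot: [2.009, 2.415, 0.0]
wrist_force: [-2.8, 3.2, 5.2]
width: 0.0099
finger_force: 30.0
```

In the tool's units: 0.5 mm / 300 = 0.0017.

Request:
{"fn": "send_rows", "kwargs": {
  "moves": [
    [[0,0,0.0017],0,-1],
    [[0,0,0.0017],0,-1],
    [[0,0,0.0017],0,-1]
  ]
}}

```text
time: 10.0
ee_pos: [0.5376, -0.2224, 0.074]
tool_rot: [2.009, 2.415, 0.0]
wrist_force: [-4.1, 1.8, 5.9]
width: 0.0093
finger_force: 30.0
```

In the tool's units: 0.4 mm / 300 = 0.0013.

Request:
{"fn": "send_rows", "kwargs": {
  "moves": [
    [[0,0,0.0013],0,-1],
    [[0,0,0.0013],0,-1],
    [[0,0,0.0013],0,-1]
  ]
}}

```text
time: 10.3
ee_pos: [0.5376, -0.2226, 0.0738]
tool_rot: [2.009, 2.414, -0.0]
wrist_force: [-4.5, 2.1, 8.0]
width: 0.0101
finger_force: 30.0
```

In the tool's units: -0.7 mm / 300 = -0.0023, 0.2 mm / 300 = 0.0007.

Request:
{"fn": "send_rows", "kwargs": {
  "moves": [
    [[0.0007,-0.0023,0],0,-1],
    [[0.0007,-0.0023,0],0,-1],
    [[0.0007,-0.0023,0],0,-1]
  ]
}}

```text
time: 10.6
ee_pos: [0.5374, -0.2224, 0.0739]
tool_rot: [2.008, 2.414, 0.001]
wrist_force: [1.2, 2.7, 7.2]
width: 0.0097
finger_force: 30.0
```

In the tool's units: 0.4 mm / 300 = 0.0013.

Request:
{"fn": "send_rows", "kwargs": {
  "moves": [
    [[0,0,0.0013],0,-1],
    [[0,0,0.0013],0,-1],
    [[0,0,0.0013],0,-1]
  ]
}}

```text
time: 10.9
ee_pos: [0.5375, -0.2225, 0.0738]
tool_rot: [2.008, 2.413, 0.001]
wrist_force: [-1.5, 1.5, 9.0]
width: 0.0099
finger_force: 30.0
```

In the tool's units: 0.4 mm / 300 = 0.0013.

Request:
{"fn": "send_rows", "kwargs": {
  "moves": [
    [[0,0,0.0013],0,-1],
    [[0,0,0.0013],0,-1],
    [[0,0,0.0013],0,-1]
  ]
}}

```text
time: 11.2
ee_pos: [0.5376, -0.2226, 0.0735]
tool_rot: [2.007, 2.413, 0.001]
wrist_force: [-1.0, 1.2, 9.4]
width: 0.0096
finger_force: 30.0
```

Request:
{"fn": "send_rows", "kwargs": {
  "moves": [
    [[0,0,0.0013],0,-1],
    [[0,0,0.0013],0,-1],
    [[0,0,0.0013],0,-1]
  ]
}}

```text
time: 11.5
ee_pos: [0.5375, -0.2226, 0.073]
tool_rot: [2.008, 2.413, 0.001]
wrist_force: [0.2, 0.3, 8.6]
width: 0.0101
finger_force: 30.0
```

In the tool's units: 0.4 mm / 300 = 0.0013.

Request:
{"fn": "send_rows", "kwargs": {
  "moves": [
    [[0,0,0.0013],0,-1],
    [[0,0,0.0013],0,-1],
    [[0,0,0.0013],0,-1]
  ]
}}

```text
time: 11.8
ee_pos: [0.5375, -0.2226, 0.0725]
tool_rot: [2.008, 2.413, 0.001]
wrist_force: [0.1, 0.7, 7.0]
width: 0.0102
finger_force: 30.0
```

In the tool's units: 2.4 mm / 300 = 0.008, 1.8 mm / 300 = 0.006.

Request:
{"fn": "send_rows", "kwargs": {
  "moves": [
    [[0,0,0.002],0,-1],
    [[0,0,0.004],0,-1],
    [[0,0,0.006],0,-1],
    [[0,0,0.008],0,-1],
    [[0,0,0.008],0,-1]
  ]
}}

```text
time: 12.3
ee_pos: [0.5373, -0.2222, 0.0689]
tool_rot: [2.008, 2.414, 0.001]
wrist_force: [6.6, 1.5, -0.2]
width: 0.01
finger_force: 30.0
```

In the tool's units: 2.4 mm / 300 = 0.008, 1.8 mm / 300 = 0.006.

Request:
{"fn": "send_rows", "kwargs": {
  "moves": [
    [[0,0,0.002],0,-1],
    [[0,0,0.004],0,-1],
    [[0,0,0.006],0,-1],
    [[0,0,0.008],0,-1],
    [[0,0,0.008],0,-1]
  ]
}}

```text
time: 12.8
ee_pos: [0.5362, -0.2221, 0.0655]
tool_rot: [-2.008, -2.414, 0.001]
wrist_force: [2.5, 0.7, -7.5]
width: 0.0103
finger_force: 30.0
```

Request:
{"fn": "send_rows", "kwargs": {
  "moves": [
    [[0,0,0.002],0,-1],
    [[0,0,0.004],0,-1],
    [[0,0,0.006],0,-1],
    [[0,0,0.008],0,-1],
    [[0,0,0.008],0,-1]
  ]
}}

```text
time: 13.3
ee_pos: [0.5363, -0.2221, 0.0634]
tool_rot: [-2.009, -2.414, 0.001]
wrist_force: [-0.4, 0.3, -11.9]
width: 0.0098
finger_force: 30.0
```

In the tool's units: 2 mm / 300 = 0.0067, 1.2 mm / 300 = 0.004.

Request:
{"fn": "send_rows", "kwargs": {
  "moves": [
    [[0,0,0.002],0,-1],
    [[0,0,0.004],0,-1],
    [[0,0,0.006],0,-1],
    [[0,0,0.0067],0,-1],
    [[0,0,0.0067],0,-1]
  ]
}}

```text
time: 13.8
ee_pos: [0.5366, -0.2222, 0.062]
tool_rot: [-2.009, -2.415, 0.0]
wrist_force: [0.0, 0.7, -10.5]
width: 0.0098
finger_force: 30.0
```

In the tool's units: 1 mm / 300 = 0.0033, 0.5 mm / 300 = 0.0017.

Request:
{"fn": "send_rows", "kwargs": {
  "moves": [
    [[0,0,0.0017],0,-1],
    [[0,0,0.0033],0,-1],
    [[0,0,0.0033],0,-1],
    [[0,0,0.0033],0,-1]
  ]
}}

```text
time: 14.2
ee_pos: [0.5369, -0.2222, 0.0613]
tool_rot: [2.009, 2.415, 0.0]
wrist_force: [-1.7, 0.2, -4.2]
width: 0.0095
finger_force: 30.0
```

Request:
{"fn": "send_rows", "kwargs": {
  "moves": [
    [[0,0,0.0017],0,-1],
    [[0,0,0.0033],0,-1],
    [[0,0,0.0033],0,-1],
    [[0,0,0.0033],0,-1]
  ]
}}

```text
time: 14.6
ee_pos: [0.5368, -0.2223, 0.0602]
tool_rot: [2.009, 2.415, 0.0]
wrist_force: [0.4, -0.7, -3.4]
width: 0.01
finger_force: 30.0
```

In the tool's units: 0.5 mm / 300 = 0.0017.

Request:
{"fn": "send_rows", "kwargs": {
  "moves": [
    [[0,0,0.0017],0,-1],
    [[0,0,0.0017],0,-1],
    [[0,0,0.0017],0,-1]
  ]
}}

```text
time: 14.9
ee_pos: [0.5368, -0.2223, 0.0599]
tool_rot: [2.009, 2.415, 0.0]
wrist_force: [-1.7, 0.9, 3.1]
width: 0.0096
finger_force: 30.0
```

In the tool's units: 0.5 mm / 300 = 0.0017.

Request:
{"fn": "send_rows", "kwargs": {
  "moves": [
    [[0,0,0.0017],0,-1],
    [[0,0,0.0017],0,-1],
    [[0,0,0.0017],0,-1]
  ]
}}

```text
time: 15.2
ee_pos: [0.5369, -0.2223, 0.0598]
tool_rot: [2.009, 2.415, 0.0]
wrist_force: [-4.9, 1.8, 8.7]
width: 0.01
finger_force: 30.0
```

In the tool's units: 0.5 mm / 300 = 0.0017.

Request:
{"fn": "send_rows", "kwargs": {
  "moves": [
    [[0,0,0.0017],0,-1],
    [[0,0,0.0017],0,-1],
    [[0,0,0.0017],0,-1]
  ]
}}

```text
time: 15.5
ee_pos: [0.5369, -0.2223, 0.0598]
tool_rot: [2.009, 2.415, 0.0]
wrist_force: [-7.8, 2.5, 14.9]
width: 0.0097
finger_force: 30.0
```

Hard bottom at TCP 59.8 mm, exactly the predicted home height, with about 15 N of push. Holding.

Request:
{"fn": "send_rows", "kwargs": {
  "moves": [
    [[0,0,0],0,-1],
    [[0,0,0],0,-1],
    [[0,0,0],0,-1],
    [[0,0,0],0,-1],
    [[0,0,0],0,-1]
  ]
}}

```text
time: 16.0
ee_pos: [0.5369, -0.2223, 0.0598]
tool_rot: [2.009, 2.415, 0.0]
wrist_force: [-7.4, 3.6, 13.9]
width: 0.0097
finger_force: 30.0
```

Request:
{"fn": "send_rows", "kwargs": {
  "moves": [
    [[0,0,0],0,-1],
    [[0,0,0],0,-1],
    [[0,0,0],0,-1],
    [[0,0,0],0,-1],
    [[0,0,0],0,-1]
  ]
}}

```text
time: 16.5
ee_pos: [0.5369, -0.2223, 0.0598]
tool_rot: [2.009, 2.415, 0.0]
wrist_force: [-6.9, 3.9, 13.3]
width: 0.0094
finger_force: 30.0
```

In the tool's units: -2 mm / 300 = -0.0067, -1 mm / 300 = -0.0033.

Request:
{"fn": "send_rows", "kwargs": {
  "moves": [
    [[0,0,-0.0033],0,-1],
    [[0,0,-0.0067],0,-1],
    [[0,0,-0.0067],0,0.1],
    [[0,0,-0.0067],0,0.1],
    [[0,0,-0.0067],0,0.1]
  ]
}}

```text
time: 17.0
ee_pos: [0.5367, -0.2222, 0.0605]
tool_rot: [2.009, 2.415, 0.0]
wrist_force: [0.3, -0.2, -0.7]
width: 0.0293
finger_force: 0.0
```

In the tool's units: -60 mm / 300 = -0.2, -30 mm / 300 = -0.1.

Request:
{"fn": "send_rows", "kwargs": {
  "moves": [
    [[0,0,0],0,0.1],
    [[0,0,0],0,0.1],
    [[0,0,-0.0333],0,0.1],
    [[0,0,-0.1],0,0.1],
    [[0,0,-0.2],0,0.1]
  ]
}}

```text
time: 17.5
ee_pos: [0.5361, -0.2219, 0.1205]
tool_rot: [-2.008, -2.413, 0.001]
wrist_force: [-0.2, 0.5, -0.3]
width: 0.0513
finger_force: 0.0
```

In the tool's units: -90 mm / 300 = -0.3, -80 mm / 300 = -0.2667.

Request:
{"fn": "send_rows", "kwargs": {
  "moves": [
    [[0,0,-0.1333],0,0.1],
    [[0,0,-0.2667],0,0.1],
    [[0,0,-0.3],0,0.1],
    [[0,0,-0.3],0,0.1],
    [[0,0,-0.3],0,0.1]
  ]
}}

```text
time: 18.0
ee_pos: [0.5364, -0.2221, 0.2095]
tool_rot: [-2.009, -2.414, 0.0]
wrist_force: [0.3, -0.5, -0.1]
width: 0.0507
finger_force: 0.0
```

```bash
python3 - <<'E'
from h import *
f=wrist();s=f["s"];print(s["ee_pos"],s["wrist_force"]);g=ctrl.grab_frame("side")["image"][230:370,240:440]
im=f["image"][60:290,140:420]
cv2.imwrite("pics/w6.png",np.hstack([cv2.resize(im,(420,345)),cv2.resize(g,(370,345))]))
E
```

```text
[ 0.53639541 -0.22207475  0.20948674] [ 0.30350763 -0.49536154 -0.077384  ]
```

View pics/w6.png

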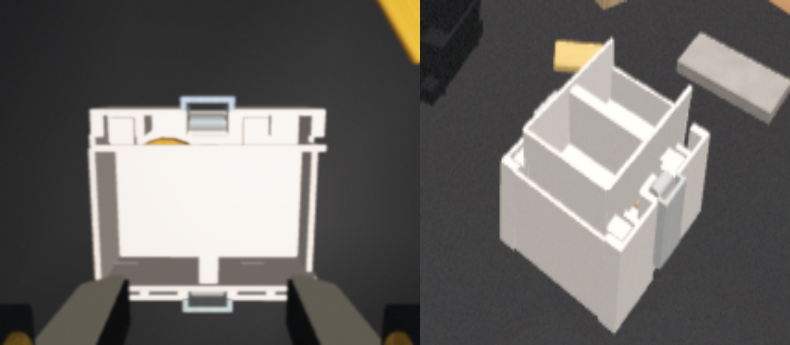

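The upper tray sits level in the wells, with its beads under both rollers (top roller ~(208,120), bottom ~(208,300)) and both scoops at the same end. The arm is clear of everything, so I'm handing in.

```bash
python3 -c "
from rig import ctrl
print(ctrl.sign_off())"
```

```text
the job is handed in; nothing more can be done
None
```

The empty tray is stacked, snapped home at the expected height, pressed with about 13–15 N for just over a second and released. I did not give it the half turn: the images showed both scoops already at the same end, and turning it would have nested it on the gold, so I corrected its direction by only about 0.1 rad. The job is handed in, but no verdict came back.

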